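Fit the keyhole cup plate on its fixture until it locks

ROBOT

A 6-joint arm with a two-finger parallel gripper is mounted at the origin on a cart in front of the work surface, level with it; the furniture and walls round the work are solid. World frame = base frame: x ahead of the robot, y to its left, z up, the work surface at z = 0. Lengths are in m, angles in degrees, forces in N, time in s.
With the tool pointing down it reaches from about 0.4 to 0.825 m from the base axis. Payload 7 kg.
Tool frame: the origin (TCP) lies midway between the tips of the shut fingers; the grasp point (between the pads) lies 19 mm behind it; z points along the fingers, y is the line along which they close (so a half turn about z gives the same grasp; the last joint's range is limited). The gripper opens to 88 mm and grips with 3 to 60 N. Pads are 19 mm wide; open, the fingers measure 130 mm over their backs; the gripper's body (78 mm by 193 mm) begins 47 mm behind the grasp point.
Start: joints at [82.282, 20.546, 0.682, 0, -70.136, -16.507], TCP at [0.277, 0.616, 0.227] pointing down, gripper open.
Joint ranges: [-176.03, 176.03], [-82.01, 121.73], [-58.28, 71.71], [-173.87, 95.51], [-174.79, -0.11], [-173.66, 173.66]. Speed limits (degrees/s): [136.94, 136.94, 172.46, 180, 180, 180].

INTERFACE

Orientations are given as a 3x3 rotation matrix whose columns are the frame's x, y, z axes.
In Python, from station import sensors, eyes, bot, models gives the robot as it stands.
- The arm moves only by the shell command python3 -m handwheel 'ROWS' [FORCE]. ROWS is JSON, a list of rows, each an object of numbers: "x", "y", "z": the shift along the tool's x, y, z in mm; "ax", "ay", "az": the turn, a rotation vector about the tool's x, y, z in rad; "hand": the finger opening in mm, from 0 to 87.6. A call has 1 to 20 rows; each row shifts and turns the commanded pose from where the row before left it, along the tool's axes as they then stand; what a row does not reach is not made up. A row lasts 1/12 s, in which the tool goes at most 41.7 mm and 7.16 degrees, less where a joint would pass 70% of its speed; a pose out of reach is approached as far as the arm can. A call is refused whole if a number of a shift passes 41.7 or a number of a turn 0.125, either way. A call with a gripper value outside its range is refused whole. The fingers move at their own pace and stop on an object; FORCE is the grip in N (left out, the last holds). Time passes only in rows, so rows that do not move let the fingers close. It gives the time, the measured TCP pose, the force and the opening at its end, in the units of the state.
- sensors.sense(): the state, without advancing time (a new reading comes with each control period).
- eyes.get_image(name): name is "scene" or "top" or "wrist"; returns a dict with "img" (400x640x3 uint8, red, green, blue), "intrinsics" (3x3 intrinsics, pixels), "D" ([k1, k2, p1, p2, k3] as OpenCV has them; the pictures are not rectified), "T" (4x4, takes a point from camera to world coordinates); the wrist camera has in their place "mount" (4x4, takes a point from camera to tool coordinates, whose origin is the TCP and whose axes are the flange's). Camera axes: x right, y down, z forward; pixel columns grow to the right and rows downward; lengths in m; the calibration is good to about 2 mm. A picture is of the moment at which its call begins: read the wrist's pose just before it. There is no depth.
- bot.close_job(): hands the job in, once; it reports no verdict.
Trained networks look in the newest picture that a camera, given by its name, has taken for a name from the list of things; names that differ only in an ending like _2 or _b are one class to them, and where a whole thing is asked for, a point or a joint stands for the part that bears it (a point fixed in the world has none). Each returns a list of dicts, best first, with "conf" (0 to 1); they miss things now and then, are a little off and sometimes report something else, mostly with a low value. They report only what shows in the picture. A call takes as long as a camera call.
- models.masks_of(camera, label): "region" (400x640 bool, what is visible of it) and "point" ([column, row] in pixels, amid what is visible of it).
- models.landmark_of(camera, label): "point" ([column, row] in pixels: a listed point, or the origin of a listed thing).
The state is a dict: "t": time; "joint_pos": joint angles; "joint_vel": joint speeds; "effort": joint torques, N m; "ee_pos": TCP position; "orientation": TCP orientation; "ft_force": force on the tool from outside, world axes, zero at the start; "torque": the same for the moment, N m; "width": finger opening in m.
Only numpy, scipy, OpenCV 4.12 (cv2) and the standard library are available. Lean on these libraries where they do the work, as an engineer would, in place of code of your own. Each camera call takes 0.05 s, during which the arm holds its last target. There are 200 camera calls.

TASK

Mount the blue cup plate on the steel fixture base of the laser marker: set the round ends of its two keyholes down over the two screw heads with its index hole on the plunger's side, press it flat against the spring plunger, and slide it along under the heads until the plunger snaps up into the index hole and locks it flat in place. Where that happens depends on where the plunger's block is clamped, so feel for the stop and do not ram it: a firm finger's push (10 to 15 N) is ample and 35 N spoils the plunger. Then let go, and leave the steel cups round about where they stand.

Things in the scene. Friction and masses are not known exactly. Their poses are not given: they have to be found in the camera images.
- mandrel_grip (a point): The cup plate's grip: centre of the black square nose, 36 x 36 mm (sides along x and y) and 26 mm high, on a round collar 57 mm across, 12 mm high, on the plate's middle. The plate is loose, lies flat, 0.24 to 0.45 kg. This point is 31 mm above the plate's underside, 13 mm below the top of the nose. Axes are the plate's, z up.
- cup_plate: The same plate, blue anodised, 130 (x) x 150 (y) x 6 mm; origin at the centre of its underside. Two keyholes go through it at y = +55 and -55 mm: round end, 20 mm across, centred at x = -4 mm, from which a slot 11 mm wide runs towards -x, 49 mm of travel. Index hole (14 mm along x, 18 along y), right through, centred at x = -53 mm, y = 0.
- base_top (a point): Point on the fixture base's top face half-way between its two dark shoulder screws, which stand at y = +55 and -55 mm from here: shank 8 mm across; head 16 mm across, bevelled on top, its underside 8.5 mm and its top 14 mm above the base. Axes are the base's, z up. The plate goes on with its x axis along this x.
- fixture_base: The same base: steel slab 160 (x) x 170 (y) x 18 mm fixed on the worktop; origin at the centre of its underside, 20 mm in +x of the screws. With the plate's centre 4 mm in +x of the point between the screws, its round holes lie over the heads, 2 mm clear all round. From there it slides 15 to 45 mm towards +x, by setting, to lock.
- window (a point): Centre of the window in the base's top in which the plunger's block is clamped, anywhere from 15 mm in -x to 15 mm in +x of here (unknown). The plunger: upright steel pin 10 mm across, tip 5 mm above the base, pushes up with 2.5 N, 5 N when flush. In the index hole it has 2 mm play each way, then stops the plate dead. Unlocked, it lifts that end of the plate.
- cup_28: Bystander: a deep-drawn steel cup, 64 mm across and 47 mm high, standing open end up behind the fixture; origin at the centre of its underside.
- cup_29: Bystander: a deep-drawn steel cup, 64 mm across and 47 mm high, standing open end up behind the fixture; origin at the centre of its underside.
- cup_30: Bystander: a deep-drawn steel cup, 64 mm across and 47 mm high, standing open end up behind the fixture; origin at the centre of its underside.

How it is judged:
By the outcome, as a careful person would: the job done as asked, in the order asked, and still so for the second after the job is handed in, with the robot touching nothing.
It also fails if it takes over 58 s, if anything falls off the work surface, if the arm or the gripper's body presses on something with over 40 N, if the wrist force passes 120 N, or if a joint passes its speed limit or range.

## Working session

There is one attempt and no reset: what is moved stays moved. The work goes in short steps, Python scripts to look and compute and a shell command to move; the robot and the scene stay as the last step left them, time stands still between calls to the robot, and variables do not carry over. Pictures are saved under pics/ and viewed, on a budget of 10 in all, crops included, one or two more only if the job needs it, and the job is handed in when it is done.

```bash
mkdir -p pics; cat > h.py <<'E'
import numpy as np, cv2
from station import sensors, eyes, bot, models
def ray(im,p,T):
    u=cv2.undistortPoints(np.array([[p]],float),np.array(im["intrinsics"]),np.array(im["D"]))[0,0]
    T=np.array(T);return T[:3,3],T[:3,:3]@np.array([u[0],u[1],1])
def atz(im,p,z,T=None):
    o,d=ray(im,p,im["T"] if T is None else T);return o+d*(z-o[2])/d[2]
def wT(s,im):
    T=np.eye(4);T[:3,:3]=s["orientation"];T[:3,3]=s["ee_pos"];return T@np.array(im["mount"])
def proj(im,P,T=None):
    T=np.linalg.inv(np.array(im["T"] if T is None else T))
    return cv2.projectPoints(np.array(P,float).reshape(-1,3),cv2.Rodrigues(T[:3,:3])[0],T[:3,3],np.array(im["intrinsics"]),np.array(im["D"]))[0][:,0]
E
python3 - <<'E'
from h import *
s=sensors.sense();print(s)
out=[]
for c in ["scene","top","wrist"]:
    s=sensors.sense();im=eyes.get_image(c);T=im.get("T") if c!="wrist" else wT(s,im)
    print(c,np.round(np.array(T)[:3],3).tolist())
    for l,z in [("mandrel_grip",.031),("cup_plate",0),("base_top",.018),("fixture_base",0),("window",.018),("cup_28",0)]:
        for r in models.landmark_of(c,l)[:4]:
            print(l,round(r["conf"],2),np.round(r["point"]),np.round(atz(im,r["point"],z,T),4))
    cv2.imwrite(f"pics/{c}0.png",im["img"][:,:,::-1])
E
```

```text
{'t': 0.0, 'joint_pos': array([ 8.22830802e+01,  2.05896644e+01,  6.34121300e-01, -1.89312207e-02,
       -7.01364749e+01, -1.65059466e+01]), 'joint_vel': array([-0.01663559, -0.02880931, -0.02935631,  0.00895966,  0.02072945,
       -0.03811005]), 'effort': array([-5.63874937e-05, -5.82707906e+01,  2.93061447e+01,  6.99691683e+00,
        6.90897970e-03, -1.60469449e-04]), 'ee_pos': array([0.27678494, 0.61510628, 0.22564906]), 'orientation': array([[ 9.11910317e-01, -4.10389205e-01, -5.23591594e-04],
       [-4.10389508e-01, -9.11909014e-01, -1.54972761e-03],
       [ 1.58523588e-04,  1.62808910e-03, -9.99998662e-01]]), 'ft_force': array([-0.68128672, -0.73219528,  0.02981068]), 'torque': array([ 0.00073171, -0.01005652,  0.00574102]), 'width': 0.0879092199069594}
scene [[0.85, -0.294, 0.436, 0.199], [-0.526, -0.462, 0.714, -0.343], [-0.009, -0.836, -0.548, 0.514]]
mandrel_grip 0.75 [254. 186.] [0.5056 0.4266 0.031 ]
cup_plate 0.58 [256. 200.] [0.5013 0.4151 0.    ]
base_top 0.72 [277. 268.] [0.4275 0.1641 0.018 ]
window 0.66 [268. 265.] [0.4174 0.1795 0.018 ]
window 0.19 [360. 211.] [0.6604 0.2293 0.018 ]
cup_28 0.74 [337. 195.] [0.6728 0.3343 0.    ]
cup_28 0.69 [403. 233.] [0.7024 0.1384 0.    ]
cup_28 0.66 [361. 213.] [0.6741 0.2446 0.    ]
top [[0.007, -0.987, 0.157, 0.448], [-1.0, -0.008, -0.003, 0.248], [0.004, -0.157, -0.988, 0.878]]
mandrel_grip 0.65 [252. 237.] [0.5049 0.4186 0.031 ]
cup_plate 0.97 [253. 237.] [0.508  0.4227 0.    ]
base_top 0.61 [356. 267.] [0.4393 0.1766 0.018 ]
fixture_base 0.74 [356. 264.] [0.445  0.1753 0.    ]
cup_28 0.93 [294. 176.] [0.6594 0.3278 0.    ]
cup_28 0.82 [370. 164.] [0.6912 0.1388 0.    ]
cup_28 0.6 [332. 172.] [0.6706 0.2338 0.    ]
wrist [[-0.41, -0.876, -0.256, 0.346], [-0.912, 0.393, 0.115, 0.585], [0.0, 0.28, -0.96, 0.384]]
```

View pics/top0.png

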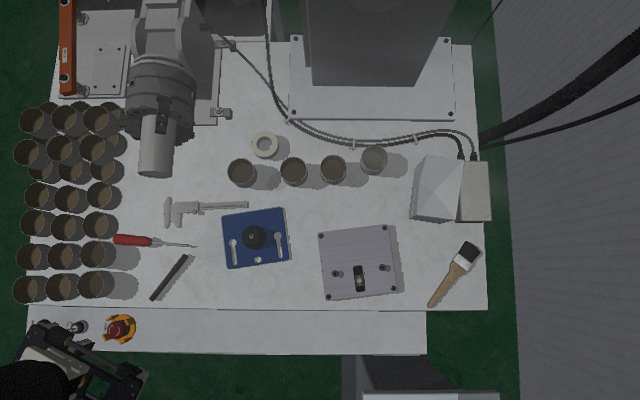

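View pics/scene0.png

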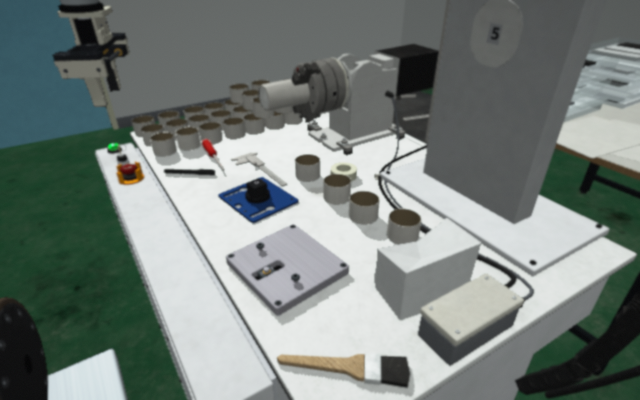

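The plate lies at about (253,237) in the top view, with its index hole at (258,260), so its −x points towards the robot. The base is at (360,262) with screws near (337,273) and (385,268), and the window at (360,279), also on the −x side. So only a small yaw correction is needed. Next I'll measure the yaws.

```bash
python3 - <<'E'
from h import *
im=eyes.get_image("top")
for l,z in [("cup_plate",.006),("fixture_base",.018)]:
    r=models.masks_of("top",l)[0];m=r["region"].astype(np.uint8)
    c=max(cv2.findContours(m,0,cv2.CHAIN_APPROX_NONE)[0],key=cv2.contourArea)[:,0]
    W=np.array([atz(im,p,z)[:2] for p in c.astype(float)])
    R=cv2.minAreaRect((W*1000).astype(np.float32));print(l,r["conf"],R)
for p in [(337,273),(385,268)]: print(atz(im,p,.03))
for r in models.masks_of("top","cup_28"): print(r["conf"],atz(im,r["point"],.047))
i=im["img"][190:310,210:415,::-1];cv2.imwrite("pics/t1.png",cv2.resize(i,None,fx=3.9,fy=3.9,interpolation=cv2.INTER_CUBIC))
E
```

```text
cup_plate 0.87 ((506.8496398925781, 419.71160888671875), (134.58523559570312, 156.2854461669922), 9.780876159667969)
fixture_base 0.61 ((451.45184326171875, 174.08023071289062), (161.02407836914062, 170.29937744140625), 7.607980251312256)
[0.42461356 0.2204007  0.03      ]
[0.43657206 0.10973907 0.03      ]
0.98 [0.66491566 0.2399702  0.047     ]
0.88 [0.66009747 0.33040902 0.047     ]
0.75 [0.6928288  0.14379372 0.047     ]
0.16 [0.50935159 0.40803733 0.047     ]
```

View pics/t1.png

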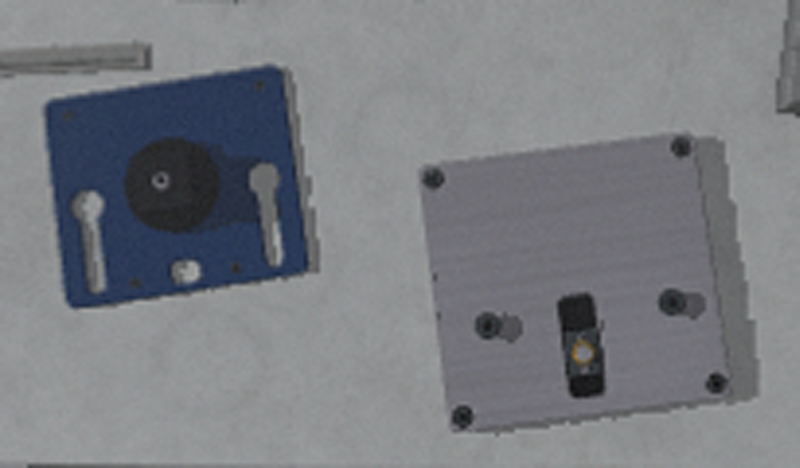

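Measured: plate at (0.507, 0.420) with yaw about 9°, base yaw about 7°. Next I'll go above the plate, with the fingers closing along the plate's x, and take a close look.

```bash
python3 -m handwheel '[{"x":36.2,"y":10.4,"z":10},{"x":36.2,"y":10.4,"z":10},{"x":36.2,"y":10.4,"z":10},{"x":36.2,"y":10.4,"z":10},{"x":36.2,"y":10.4,"z":10},{"x":36.2,"y":10.4,"z":10},{"x":36.2,"y":10.4,"z":10},{"x":36.2,"y":10.4,"z":10},{"az":0.12},{"az":0.12},{"az":0.12},{"az":0.12},{"az":0.12},{"az":0.12},{"az":0.12},{"az":0.12},{"az":0.03},{}]'
cat > look.py <<'E'
import sys
from h import *
# usage: look.py name zplate
n=sys.argv[1]; z0=float(sys.argv[2])
s=sensors.sense();im=eyes.get_image("wrist");T=wT(s,im)
R=np.array(s["orientation"]);print("tcp",np.round(s["ee_pos"],4),"xangle",np.degrees(np.arctan2(R[1,0],R[0,0])),"tilt",R[:2,2],"f",np.round(s["ft_force"],1),"w",s["width"])
for l,z in [("mandrel_grip",z0+.031),("cup_plate",z0),("base_top",.018),("window",.018)]:
    for r in models.landmark_of("wrist",l)[:2]: print(l,round(r["conf"],2),np.round(r["point"]),np.round(atz(im,r["point"],z,T),4))
cv2.imwrite(f"pics/{n}.png",im["img"][:,:,::-1])
E
python3 look.py w1 0
```

```text
tcp [0.277  0.6155 0.2266] xangle -24.222230856543913 tilt [ 2.65920929e-05 -1.76490179e-08] f [-0.6  0.5  0.5] w 0.08751581706589216invalid input at $[0]: expected keys x, y, z, ax, ay, az, hand
```

View pics/w1.png

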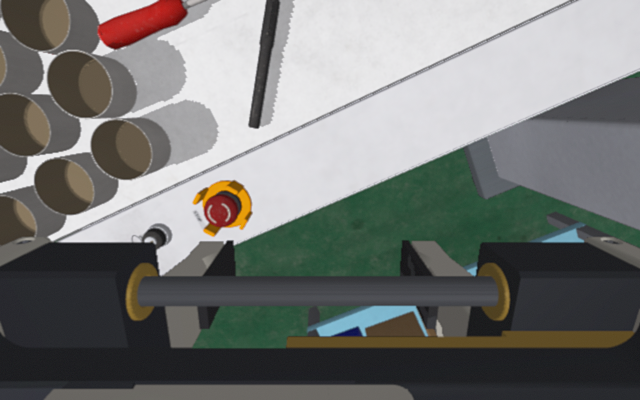

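The move was refused because every row needs all seven keys. The picture shows only the start view: fingers at (220,285) and (415,285), no plate. I'll send it again with complete rows.

```bash
python3 -m handwheel '[{"x":36.2,"y":10.4,"z":10,"ax":0,"ay":0,"az":0,"hand":87},{"x":36.2,"y":10.4,"z":10,"ax":0,"ay":0,"az":0,"hand":87},{"x":36.2,"y":10.4,"z":10,"ax":0,"ay":0,"az":0,"hand":87},{"x":36.2,"y":10.4,"z":10,"ax":0,"ay":0,"az":0,"hand":87},{"x":36.2,"y":10.4,"z":10,"ax":0,"ay":0,"az":0,"hand":87},{"x":36.2,"y":10.4,"z":10,"ax":0,"ay":0,"az":0,"hand":87},{"x":36.2,"y":10.4,"z":10,"ax":0,"ay":0,"az":0,"hand":87},{"x":36.2,"y":10.4,"z":10,"ax":0,"ay":0,"az":0,"hand":87},{"x":0,"y":0,"z":0,"ax":0,"ay":0,"az":0.12,"hand":87},{"x":0,"y":0,"z":0,"ax":0,"ay":0,"az":0.12,"hand":87},{"x":0,"y":0,"z":0,"ax":0,"ay":0,"az":0.12,"hand":87},{"x":0,"y":0,"z":0,"ax":0,"ay":0,"az":0.12,"hand":87},{"x":0,"y":0,"z":0,"ax":0,"ay":0,"az":0.12,"hand":87},{"x":0,"y":0,"z":0,"ax":0,"ay":0,"az":0.12,"hand":87},{"x":0,"y":0,"z":0,"ax":0,"ay":0,"az":0.12,"hand":87},{"x":0,"y":0,"z":0,"ax":0,"ay":0,"az":0.12,"hand":87},{"x":0,"y":0,"z":0,"ax":0,"ay":0,"az":0.03,"hand":87},{"x":0,"y":0,"z":0,"ax":0,"ay":0,"az":0,"hand":87}]' 20 && python3 look.py w2 0
```

```text
t: 3.0
ee_pos: [0.507, 0.4208, 0.1466]
orientation: [[0.156, -0.988, 0.0], [-0.988, -0.156, -0.0], [0.0, -0.0, -1.0]]
ft_force: [-0.3, 0.6, 0.4]
width: 0.0874
tcp [0.507  0.4208 0.1466] xangle -81.03012450645049 tilt [ 2.87589343e-05 -3.85057786e-06] f [-0.3  0.6  0.4] w 0.08736971225958116
cup_plate 0.74 [321. 188.] [0.5035 0.418  0.    ]
```

View pics/w2.png

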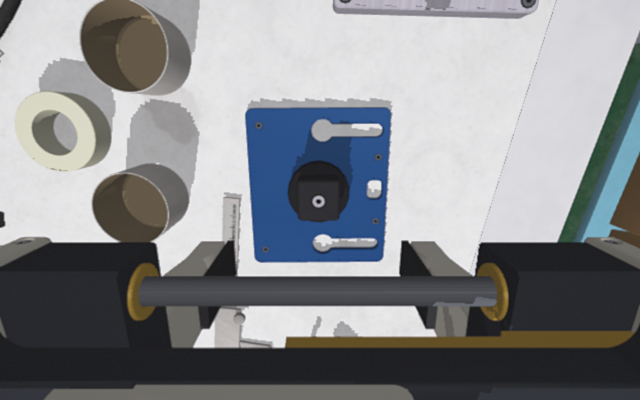

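The plate is seen whole: corners about (247,108) and (390,105), round ends at (321,130) and (322,243), index hole (374,189), nose top screw (318,201).

```bash
python3 - <<'E'
from h import *
s=sensors.sense();im=eyes.get_image("wrist");T=wT(s,im)
r=models.masks_of("wrist","cup_plate")[0];m=r["region"].astype(np.uint8)
c=max(cv2.findContours(m,0,cv2.CHAIN_APPROX_NONE)[0],key=cv2.contourArea)[:,0]
W=np.array([atz(im,p,.006,T)[:2] for p in c.astype(float)])
print(r["conf"],cv2.minAreaRect((W*1000).astype(np.float32)))
a,b,i,n=[atz(im,p,z,T) for p,z in [((321,130),.006),((322,243),.006),((374,189),.006),((318,201),.044)]]
print(a,b,i,n,(a-b)[:2]*1000)
E
```

```text
0.72 ((506.070068359375, 417.990966796875), (130.0543670654297, 148.15725708007812), 9.155685424804688)
[0.5125181  0.36393957 0.006     ] [0.4938613  0.47129135 0.006     ] [0.45455872 0.40947426 0.006     ] [0.5064563  0.41880734 0.044     ] [  18.65680417 -107.35178105]
```

```bash
python3 -m handwheel '[{"x":2.3,"y":0.7,"z":20,"ax":0,"ay":0,"az":-0.004,"hand":87},{"x":0,"y":0,"z":25,"ax":0,"ay":0,"az":0,"hand":87},{"x":0,"y":0,"z":25,"ax":0,"ay":0,"az":0,"hand":87},{"x":0,"y":0,"z":25,"ax":0,"ay":0,"az":0,"hand":87},{"x":0,"y":0,"z":20,"ax":0,"ay":0,"az":0,"hand":87},{"x":0,"y":0,"z":10,"ax":0,"ay":0,"az":0,"hand":87},{"x":0,"y":0,"z":0,"ax":0,"ay":0,"az":0,"hand":87},{"x":0,"y":0,"z":0,"ax":0,"ay":0,"az":0,"hand":20},{"x":0,"y":0,"z":0,"ax":0,"ay":0,"az":0,"hand":20},{"x":0,"y":0,"z":0,"ax":0,"ay":0,"az":0,"hand":20},{"x":0,"y":0,"z":0,"ax":0,"ay":0,"az":0,"hand":20},{"x":0,"y":0,"z":0,"ax":0,"ay":0,"az":0,"hand":20},{"x":0,"y":0,"z":0,"ax":0,"ay":0,"az":0,"hand":20}]' 45
```

```text
t: 4.43
ee_pos: [0.5068, 0.4187, 0.0223]
orientation: [[0.161, -0.987, 0.001], [-0.987, -0.161, 0.001], [-0.001, -0.001, -1.0]]
ft_force: [0.4, -0.2, 1.0]
width: 0.0524
```

```bash
python3 -m handwheel '[{"x":0,"y":0,"z":0,"ax":0,"ay":0,"az":0,"hand":20},{"x":0,"y":0,"z":0,"ax":0,"ay":0,"az":0,"hand":20},{"x":0,"y":0,"z":0,"ax":0,"ay":0,"az":0,"hand":20},{"x":0,"y":0,"z":0,"ax":0,"ay":0,"az":0,"hand":20},{"x":0,"y":0,"z":0,"ax":0,"ay":0,"az":0,"hand":20},{"x":0,"y":0,"z":0,"ax":0,"ay":0,"az":0,"hand":20}]'; python3 -c "
from h import *
print(sensors.sense())"
```

```text
t: 4.93
ee_pos: [0.5066, 0.4185, 0.0217]
orientation: [[0.161, -0.987, 0.0], [-0.987, -0.161, -0.0], [0.0, -0.0, -1.0]]
ft_force: [-0.9, -0.7, 1.7]
width: 0.0354
{'t': 4.9333, 'joint_pos': array([ 5.65294939e+01,  2.94553698e+01, -1.46985633e+01,  3.31636804e-03,
       -4.58459451e+01, -4.72491120e+01]), 'joint_vel': array([-0.09379077,  0.00700417,  0.05091497, -0.01003295,  0.04876686,
       -0.04888938]), 'effort': array([-1.20917140e-01, -6.16005850e+01,  2.20742154e+01,  5.23485795e+00,
        1.89908040e-01,  2.00592018e-03]), 'ee_pos': array([0.50660854, 0.41845631, 0.02166514]), 'orientation': array([[ 1.61305703e-01, -9.86904488e-01,  3.58153796e-05],
       [-9.86904489e-01, -1.61305703e-01, -2.11277708e-05],
       [ 2.66283168e-05, -3.19383290e-05, -9.99999999e-01]]), 'ft_force': array([-0.92528353, -0.73817558,  1.68603094]), 'torque': array([-0.01209756,  0.19106542, -0.00189461]), 'width': 0.03540672223776934}
```

Gripped at 35.4 mm. Lift it and look at the base from short of it.

```bash
python3 -m handwheel '[{"x":0,"y":0,"z":-10,"ax":0,"ay":0,"az":0,"hand":20},{"x":0,"y":0,"z":-20,"ax":0,"ay":0,"az":0,"hand":20},{"x":0,"y":0,"z":-30,"ax":0,"ay":0,"az":0,"hand":20},{"x":0,"y":0,"z":-30,"ax":0,"ay":0,"az":0,"hand":20},{"x":0,"y":0,"z":-30,"ax":0,"ay":0,"az":0,"hand":20},{"x":15,"y":12,"z":-20,"ax":0,"ay":0,"az":0,"hand":20},{"x":20,"y":16,"z":-10,"ax":0,"ay":0,"az":0.02,"hand":20},{"x":20,"y":16,"z":0,"ax":0,"ay":0,"az":0.02,"hand":20},{"x":20,"y":16,"z":0,"ax":0,"ay":0,"az":0,"hand":20},{"x":17,"y":12,"z":0,"ax":0,"ay":0,"az":0,"hand":20},{"x":0,"y":0,"z":0,"ax":0,"ay":0,"az":0,"hand":20},{"x":0,"y":0,"z":0,"ax":0,"ay":0,"az":0,"hand":20},{"x":0,"y":0,"z":0,"ax":0,"ay":0,"az":0,"hand":20}]' && python3 look.py w3 0.15
```

```text
t: 6.02
ee_pos: [0.4485, 0.3175, 0.172]
orientation: [[0.122, -0.993, 0.0], [-0.993, -0.122, 0.001], [-0.001, -0.001, -1.0]]
ft_force: [-0.1, 0.5, -3.4]
width: 0.0356
tcp [0.4485 0.3175 0.172 ] xangle -83.01453241293036 tilt [0.0004573  0.00069172] f [-0.1  0.5 -3.4] w 0.035581107459176475
mandrel_grip 0.65 [316. 266.] [0.4489 0.318  0.181 ]
cup_plate 0.66 [318. 246.] [0.4478 0.3207 0.15  ]
base_top 0.68 [358.  31.] [0.4311 0.1745 0.018 ]
window 0.62 [381.  26.] [0.4118 0.1688 0.018 ]
```

View pics/w3.png

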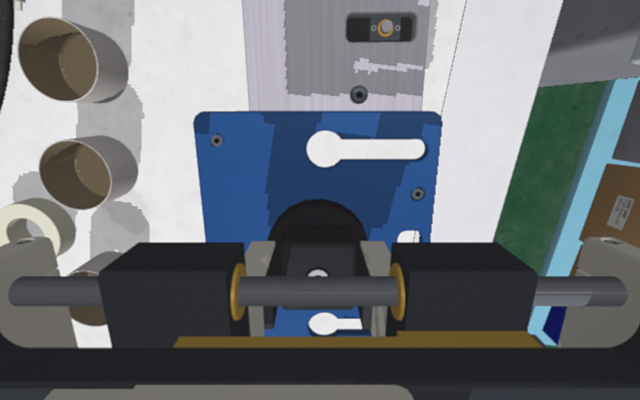

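The near screw shows at (359,94), the window is centred at about (381,26) and the plunger is at (386,28). I'll move on 60 mm to see the far screw.

```bash
cat > loc.py <<'E'
import sys
from h import *
s=sensors.sense();im=eyes.get_image("wrist");T=wT(s,im);np.set_printoptions(suppress=True,precision=4)
for a in sys.argv[1:]:
    u,v,z=map(float,a.split(","));print(a,atz(im,(u,v),z,T))
E
python3 loc.py 359,93,.032 381,26,.018 386,28,.023
python3 -m handwheel '[{"x":20,"y":0,"z":0,"ax":0,"ay":0,"az":0,"hand":20},{"x":20,"y":0,"z":0,"ax":0,"ay":0,"az":0,"hand":20},{"x":20,"y":0,"z":0,"ax":0,"ay":0,"az":0,"hand":20},{"x":0,"y":0,"z":0,"ax":0,"ay":0,"az":0,"hand":20},{"x":0,"y":0,"z":0,"ax":0,"ay":0,"az":0,"hand":20},{"x":0,"y":0,"z":0,"ax":0,"ay":0,"az":0,"hand":20}]' && python3 look.py w4 0.15
```

```text
359,93,.032 [0.4233 0.2254 0.032 ]
381,26,.018 [0.4116 0.1685 0.018 ]
386,28,.023 [0.4079 0.1707 0.023 ]
t: 6.82
ee_pos: [0.4559, 0.258, 0.1716]
orientation: [[0.121, -0.993, 0.0], [-0.993, -0.121, 0.0], [-0.0, -0.0, -1.0]]
ft_force: [-0.1, 0.7, -2.8]
width: 0.0357
tcp [0.4559 0.258  0.1716] xangle -83.02703891994125 tilt [0.00026748 0.00023857] f [-0.1  0.7 -2.8] w 0.03565063735609824
mandrel_grip 0.59 [316. 268.] [0.4561 0.2593 0.181 ]
cup_plate 0.81 [316. 242.] [0.4565 0.2587 0.15  ]
base_top 0.69 [352. 103.] [0.4337 0.1743 0.018 ]
window 0.69 [377. 101.] [0.4116 0.17   0.018 ]
```

View pics/w4.png

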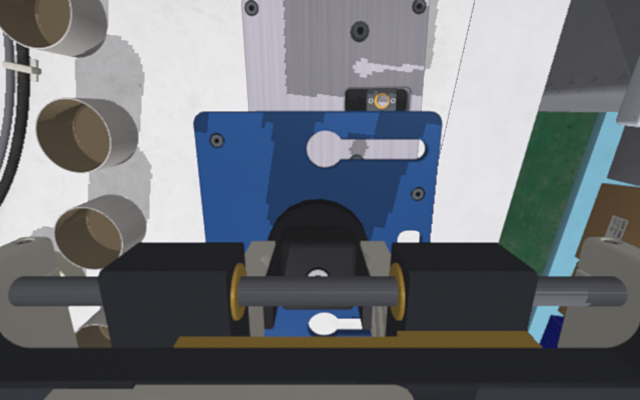

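Far screw at (359,30), window (378,100), plunger (382,100), plate's round end at (324,148).

```bash
python3 loc.py 359,29.5,.032 378,100,.018 382,101,.023 324,148,.1559 317.5,276,.194 
python3 - <<'E'
from h import *
s=sensors.sense();im=eyes.get_image("wrist");T=wT(s,im)
n=np.array([.4233,.2254]);f=atz(im,(359,29.5),.032,T)[:2]
d=n-f;print("dist",np.linalg.norm(d)*1000,"yaw",np.degrees(np.arctan2(-d[0],d[1])),"mid",(n+f)/2)
R=np.array(s["orientation"]);p=s["ee_pos"]
for P in [(.324,)]: pass
z=p[2]-.0217
h=p[:2]+R[:2,:2]@np.array([55,4])/1000  # plate (-4,-55): tool x=-y, tool y=-x
print("expected hole",h, proj(im,[[*h,z+.006]],T))
E
```

```text
359,29.5,.032 [0.4383 0.1172 0.032 ]
378,100,.018 [0.4108 0.169  0.018 ]
382,101,.023 [0.4079 0.1697 0.023 ]
324,148,.1559 [0.4587 0.2026 0.1559]
317.5,276,.194 [0.4555 0.2567 0.194 ]
dist 109.26524972709794 yaw 7.8868166098053845 mid [0.4307965  0.17128414]
expected hole [0.45831708 0.20302662] [[324.63229295 149.02104578]]
```

```bash
python3 loc.py 251,6,.02 419,6,.02; python3 -m handwheel '[{"x":15,"y":5.4,"z":0,"ax":0,"ay":0,"az":-0.006,"hand":20},{"x":24,"y":9,"z":0,"ax":0,"ay":0,"az":0,"hand":20},{"x":24,"y":9,"z":0,"ax":0,"ay":0,"az":0,"hand":20},{"x":19.8,"y":8,"z":0,"ax":0,"ay":0,"az":0,"hand":20},{"x":0,"y":0,"z":20,"ax":0,"ay":0,"az":0,"hand":20},{"x":0,"y":0,"z":30,"ax":0,"ay":0,"az":0,"hand":20},{"x":0,"y":0,"z":30,"ax":0,"ay":0,"az":0,"hand":20},{"x":0,"y":0,"z":20,"ax":0,"ay":0,"az":0,"hand":20},{"x":0,"y":0,"z":10,"ax":0,"ay":0,"az":0,"hand":20},{"x":0,"y":0,"z":0,"ax":0,"ay":0,"az":0,"hand":20},{"x":0,"y":0,"z":0,"ax":0,"ay":0,"az":0,"hand":20},{"x":0,"y":0,"z":0,"ax":0,"ay":0,"az":0,"hand":20}]' && python3 look.py w5 0.04
```

```text
251,6,.02 [0.5298 0.108  0.02  ]
419,6,.02 [0.3901 0.0907 0.02  ]
t: 8.22
ee_pos: [0.4356, 0.1719, 0.0625]
orientation: [[0.128, -0.992, 0.001], [-0.992, -0.128, 0.001], [-0.001, -0.001, -1.0]]
ft_force: [0.2, 1.1, -3.2]
width: 0.0353
tcp [0.4356 0.1719 0.0625] xangle -82.64913934655158 tilt [0.00125815 0.00082546] f [ 0.2  1.1 -3.2] w 0.035301429648357634
mandrel_grip 0.81 [318. 268.] [0.435  0.1735 0.071 ]
cup_plate 0.92 [319. 243.] [0.4344 0.1732 0.04  ]
```

View pics/w5.png

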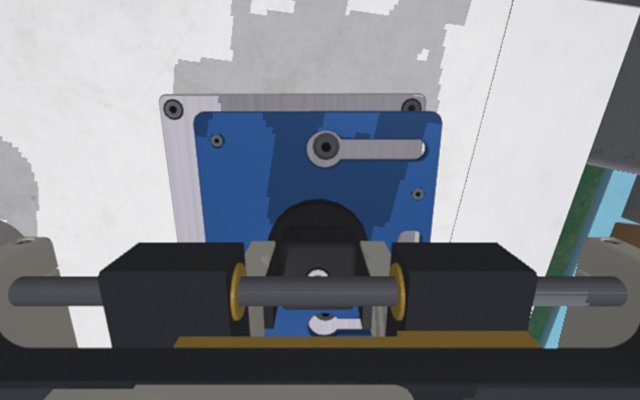

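The near screw head, at (326,148), lies inside the round end at (324,148). The far screw shows at about (325,316) in the far hole.

```bash
python3 loc.py 326,147.5,.032 325,148,.032 324,148.5,.0468; python3 - <<'E'
from h import *
s=sensors.sense();im=eyes.get_image("wrist");T=wT(s,im)
g=cv2.resize(im["img"][115:180,290:435,::-1],None,fx=5.4,fy=5.4,interpolation=cv2.INTER_CUBIC);cv2.imwrite("pics/w5c.png",g)
E
```

```text
326,147.5,.032 [0.4372 0.1176 0.032 ]
325,148,.032 [0.4377 0.1179 0.032 ]
324,148.5,.0468 [0.4388 0.1166 0.0468]
```

View pics/w5c.png

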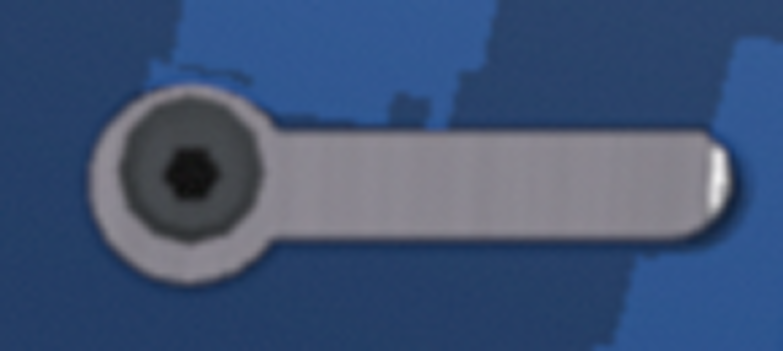

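The hole sits over the screw to within 0.6 mm. Lower it in stages.

```bash
python3 -m handwheel '[{"x":0,"y":0.4,"z":4,"ax":0,"ay":0,"az":0,"hand":20},{"x":0,"y":0,"z":4,"ax":0,"ay":0,"az":0,"hand":20},{"x":0,"y":0,"z":4,"ax":0,"ay":0,"az":0,"hand":20},{"x":0,"y":0,"z":3,"ax":0,"ay":0,"az":0,"hand":20},{"x":0,"y":0,"z":0,"ax":0,"ay":0,"az":0,"hand":20},{"x":0,"y":0,"z":0,"ax":0,"ay":0,"az":0,"hand":20}]' 60;python3 -m handwheel '[{"x":0,"y":0,"z":1.5,"ax":0,"ay":0,"az":0,"hand":20},{"x":0,"y":0,"z":1.5,"ax":0,"ay":0,"az":0,"hand":20},{"x":0,"y":0,"z":1.5,"ax":0,"ay":0,"az":0,"hand":20},{"x":0,"y":0,"z":0,"ax":0,"ay":0,"az":0,"hand":20},{"x":0,"y":0,"z":0,"ax":0,"ay":0,"az":0,"hand":20}]'
```

```text
t: 9.07
ee_pos: [0.4344, 0.1713, 0.0462]
orientation: [[0.128, -0.992, -0.001], [-0.992, -0.128, -0.001], [0.001, 0.001, -1.0]]
ft_force: [-0.1, -0.1, -3.3]
width: 0.0357
t: 9.48
ee_pos: [0.4348, 0.1717, 0.0422]
orientation: [[0.128, -0.992, 0.0], [-0.992, -0.128, 0.0], [-0.0, -0.0, -1.0]]
ft_force: [-0.4, 0.3, -0.7]
width: 0.0351
```

```bash
python3 -m handwheel '[{"x":0,"y":0,"z":1,"ax":0,"ay":0,"az":0,"hand":20},{"x":0,"y":0,"z":1,"ax":0,"ay":0,"az":0,"hand":20},{"x":0,"y":0,"z":0,"ax":0,"ay":0,"az":0,"hand":20},{"x":0,"y":0,"z":0,"ax":0,"ay":0,"az":0,"hand":20}]';python3 -m handwheel '[{"x":0,"y":0,"z":0.8,"ax":0,"ay":0,"az":0,"hand":20},{"x":0,"y":0,"z":0,"ax":0,"ay":0,"az":0,"hand":20},{"x":0,"y":0,"z":0,"ax":0,"ay":0,"az":0,"hand":20}]'
```

```text
t: 9.82
ee_pos: [0.4348, 0.1717, 0.0402]
orientation: [[0.128, -0.992, 0.0], [-0.992, -0.128, 0.0], [-0.0, -0.0, -1.0]]
ft_force: [0.7, 0.1, 0.2]
width: 0.0358
t: 10.07
ee_pos: [0.4348, 0.1717, 0.0396]
orientation: [[0.128, -0.992, 0.0], [-0.992, -0.128, 0.0], [-0.0, -0.001, -1.0]]
ft_force: [-1.4, 0.2, 4.7]
width: 0.0355
```

```bash
python3 -m handwheel '[{"x":0,"y":-1,"z":0.2,"ax":0,"ay":0,"az":0,"hand":20},{"x":0,"y":-1.5,"z":0,"ax":0,"ay":0,"az":0,"hand":20},{"x":0,"y":-1.5,"z":0,"ax":0,"ay":0,"az":0,"hand":20},{"x":0,"y":-1,"z":0,"ax":0,"ay":0,"az":0,"hand":20},{"x":0,"y":0,"z":0,"ax":0,"ay":0,"az":0,"hand":20}]';python3 -m handwheel '[{"x":0,"y":-1.5,"z":0,"ax":0,"ay":0,"az":0,"hand":20},{"x":0,"y":-1.5,"z":0,"ax":0,"ay":0,"az":0,"hand":20},{"x":0,"y":-1,"z":0,"ax":0,"ay":0,"az":0,"hand":20},{"x":0,"y":-1,"z":0,"ax":0,"ay":0,"az":0,"hand":20},{"x":0,"y":0,"z":0,"ax":0,"ay":0,"az":0,"hand":20}]'
```

```text
t: 10.48
ee_pos: [0.4386, 0.1716, 0.0396]
orientation: [[0.128, -0.992, -0.001], [-0.992, -0.128, -0.001], [0.001, 0.001, -1.0]]
ft_force: [-8.6, -0.6, 16.0]
width: 0.0351
t: 10.9
ee_pos: [0.4433, 0.172, 0.0396]
orientation: [[0.128, -0.992, -0.002], [-0.992, -0.128, -0.001], [0.001, 0.002, -1.0]]
ft_force: [-9.7, -1.5, 15.6]
width: 0.0354
```

Sliding works, but it is pressing harder than it needs to. I'll ease the downward press and go on.

```bash
python3 -m handwheel '[{"x":0,"y":0,"z":-0.4,"ax":0,"ay":0,"az":0,"hand":20},{"x":0,"y":-1,"z":0,"ax":0,"ay":0,"az":0,"hand":20},{"x":0,"y":-1,"z":0,"ax":0,"ay":0,"az":0,"hand":20},{"x":0,"y":-1,"z":0,"ax":0,"ay":0,"az":0,"hand":20},{"x":0,"y":-1,"z":0,"ax":0,"ay":0,"az":0,"hand":20},{"x":0,"y":0,"z":0,"ax":0,"ay":0,"az":0,"hand":20}]';python3 -m handwheel '[{"x":0,"y":-1,"z":0,"ax":0,"ay":0,"az":0,"hand":20},{"x":0,"y":-1,"z":0,"ax":0,"ay":0,"az":0,"hand":20},{"x":0,"y":-1,"z":0,"ax":0,"ay":0,"az":0,"hand":20},{"x":0,"y":-1,"z":0,"ax":0,"ay":0,"az":0,"hand":20},{"x":0,"y":0,"z":0,"ax":0,"ay":0,"az":0,"hand":20}]'
```

```text
t: 11.4
ee_pos: [0.4474, 0.1724, 0.0396]
orientation: [[0.127, -0.992, -0.002], [-0.992, -0.127, -0.001], [0.001, 0.002, -1.0]]
ft_force: [-6.9, -2.2, 10.6]
width: 0.0356
t: 11.82
ee_pos: [0.4513, 0.173, 0.0397]
orientation: [[0.127, -0.992, -0.002], [-0.992, -0.127, -0.001], [0.001, 0.002, -1.0]]
ft_force: [-5.6, -1.2, 11.0]
width: 0.0359
```

```bash
for i in 1; do python3 -m handwheel '[{"x":0,"y":-1,"z":0,"ax":0,"ay":0,"az":0,"hand":20},{"x":0,"y":-1,"z":0,"ax":0,"ay":0,"az":0,"hand":20},{"x":0,"y":-0.7,"z":0,"ax":0,"ay":0,"az":0,"hand":20},{"x":0,"y":-0.7,"z":0,"ax":0,"ay":0,"az":0,"hand":20},{"x":0,"y":0,"z":0,"ax":0,"ay":0,"az":0,"hand":20}]'; done; python3 -m handwheel '[{"x":0,"y":-0.7,"z":0,"ax":0,"ay":0,"az":0,"hand":20},{"x":0,"y":-0.7,"z":0,"ax":0,"ay":0,"az":0,"hand":20},{"x":0,"y":-0.5,"z":0,"ax":0,"ay":0,"az":0,"hand":20},{"x":0,"y":0,"z":0,"ax":0,"ay":0,"az":0,"hand":20}]'
```

```text
t: 12.23
ee_pos: [0.4546, 0.1734, 0.0397]
orientation: [[0.127, -0.992, -0.002], [-0.992, -0.127, -0.001], [0.001, 0.002, -1.0]]
ft_force: [-7.1, -1.3, 11.2]
width: 0.0353
t: 12.57
ee_pos: [0.4565, 0.1736, 0.0397]
orientation: [[0.127, -0.992, -0.002], [-0.992, -0.127, -0.001], [0.001, 0.002, -1.0]]
ft_force: [-7.1, -0.9, 10.2]
width: 0.0353
```

```bash
python3 -m handwheel '[{"x":0,"y":-0.6,"z":0,"ax":0,"ay":0,"az":0,"hand":20},{"x":0,"y":-0.6,"z":0,"ax":0,"ay":0,"az":0,"hand":20},{"x":0,"y":-0.4,"z":0,"ax":0,"ay":0,"az":0,"hand":20},{"x":0,"y":0,"z":0,"ax":0,"ay":0,"az":0,"hand":20}]'
```

```text
t: 12.9
ee_pos: [0.4585, 0.174, 0.0396]
orientation: [[0.128, -0.992, -0.001], [-0.992, -0.128, -0.001], [0.001, 0.001, -1.0]]
ft_force: [-4.3, -1.0, 6.9]
width: 0.0355
```

The downward load dropped by 3 N and the tilt relaxed, which looks like the plunger snapping in at about 24 mm. I'll push gently on to feel for the dead stop.

```bash
python3 -m handwheel '[{"x":0,"y":-0.6,"z":0,"ax":0,"ay":0,"az":0,"hand":20},{"x":0,"y":-0.6,"z":0,"ax":0,"ay":0,"az":0,"hand":20},{"x":0,"y":0,"z":0,"ax":0,"ay":0,"az":0,"hand":20}]'; python3 -m handwheel '[{"x":0,"y":-0.6,"z":0,"ax":0,"ay":0,"az":0,"hand":20},{"x":0,"y":-0.6,"z":0,"ax":0,"ay":0,"az":0,"hand":20},{"x":0,"y":0,"z":0,"ax":0,"ay":0,"az":0,"hand":20}]'
```

```text
t: 13.15
ee_pos: [0.4595, 0.1742, 0.0396]
orientation: [[0.127, -0.992, -0.001], [-0.992, -0.127, -0.001], [0.001, 0.002, -1.0]]
ft_force: [-6.5, -2.0, 7.7]
width: 0.0356
t: 13.4
ee_pos: [0.4607, 0.1743, 0.0396]
orientation: [[0.127, -0.992, -0.001], [-0.992, -0.127, -0.001], [0.001, 0.002, -1.0]]
ft_force: [-5.4, -2.4, 8.2]
width: 0.0354
```

```bash
python3 -m handwheel '[{"x":0,"y":-0.5,"z":0,"ax":0,"ay":0,"az":0,"hand":20},{"x":0,"y":0,"z":0,"ax":0,"ay":0,"az":0,"hand":20}]'
```

```text
t: 13.57
ee_pos: [0.4612, 0.1744, 0.0396]
orientation: [[0.127, -0.992, -0.001], [-0.992, -0.127, -0.001], [0.001, 0.002, -1.0]]
ft_force: [-6.1, -0.8, 8.1]
width: 0.0355
```

```bash
python3 -m handwheel '[{"x":0,"y":-0.5,"z":0,"ax":0,"ay":0,"az":0,"hand":20},{"x":0,"y":-0.5,"z":0,"ax":0,"ay":0,"az":0,"hand":20},{"x":0,"y":0,"z":0,"ax":0,"ay":0,"az":0,"hand":20}]'; python3 -m handwheel '[{"x":0,"y":-0.5,"z":0,"ax":0,"ay":0,"az":0,"hand":20},{"x":0,"y":0,"z":0,"ax":0,"ay":0,"az":0,"hand":20}]'
```

```text
t: 13.82
ee_pos: [0.4622, 0.1745, 0.0396]
orientation: [[0.127, -0.992, -0.001], [-0.992, -0.127, -0.001], [0.001, 0.002, -1.0]]
ft_force: [-6.0, -1.5, 9.6]
width: 0.0355
t: 13.98
ee_pos: [0.4626, 0.1746, 0.0396]
orientation: [[0.127, -0.992, -0.002], [-0.992, -0.127, -0.001], [0.001, 0.002, -1.0]]
ft_force: [-5.2, -1.2, 8.5]
width: 0.0353
```

```bash
python3 -m handwheel '[{"x":0,"y":-0.5,"z":0,"ax":0,"ay":0,"az":0,"hand":20},{"x":0,"y":0,"z":0,"ax":0,"ay":0,"az":0,"hand":20}]'
```

```text
t: 14.15
ee_pos: [0.4628, 0.1746, 0.0396]
orientation: [[0.127, -0.992, -0.002], [-0.992, -0.127, -0.001], [0.001, 0.002, -1.0]]
ft_force: [-7.4, -0.7, 10.3]
width: 0.0357
```

```bash
python3 -m handwheel '[{"x":0,"y":-0.5,"z":0,"ax":0,"ay":0,"az":0,"hand":20},{"x":0,"y":0,"z":0,"ax":0,"ay":0,"az":0,"hand":20}]'; python3 -m handwheel '[{"x":0,"y":-0.4,"z":0,"ax":0,"ay":0,"az":0,"hand":20},{"x":0,"y":0,"z":0,"ax":0,"ay":0,"az":0,"hand":20}]'
```

```text
t: 14.32
ee_pos: [0.4629, 0.1746, 0.0396]
orientation: [[0.127, -0.992, -0.003], [-0.992, -0.127, -0.001], [0.001, 0.003, -1.0]]
ft_force: [-11.7, 0.1, 12.8]
width: 0.0354
t: 14.48
ee_pos: [0.4629, 0.1745, 0.0396]
orientation: [[0.127, -0.992, -0.003], [-0.992, -0.127, -0.001], [0.001, 0.003, -1.0]]
ft_force: [-13.3, 1.0, 14.9]
width: 0.0356
```

Dead stop at 28.3 mm travel with 13 N, which matches the plunger seen by the camera (about 26 + 2 mm). I'll relieve the load, let go and rise.

```bash
python3 -m handwheel '[{"x":0,"y":1,"z":-0.4,"ax":0,"ay":0,"az":0,"hand":20},{"x":0,"y":1,"z":-0.4,"ax":0,"ay":0,"az":0,"hand":20},{"x":0,"y":0.5,"z":0,"ax":0,"ay":0,"az":0,"hand":20},{"x":0,"y":0,"z":0,"ax":0,"ay":0,"az":0,"hand":20}]'; python3 -m handwheel '[{"x":0,"y":0,"z":0,"ax":0,"ay":0,"az":0,"hand":80},{"x":0,"y":0,"z":0,"ax":0,"ay":0,"az":0,"hand":80},{"x":0,"y":0,"z":0,"ax":0,"ay":0,"az":0,"hand":80},{"x":0,"y":0,"z":0,"ax":0,"ay":0,"az":0,"hand":80},{"x":0,"y":0,"z":0,"ax":0,"ay":0,"az":0,"hand":80},{"x":0,"y":0,"z":0,"ax":0,"ay":0,"az":0,"hand":80},{"x":0,"y":0,"z":0,"ax":0,"ay":0,"az":0,"hand":80},{"x":0,"y":0,"z":0,"ax":0,"ay":0,"az":0,"hand":80},{"x":0,"y":0,"z":-5,"ax":0,"ay":0,"az":0,"hand":80},{"x":0,"y":0,"z":-15,"ax":0,"ay":0,"az":0,"hand":80},{"x":0,"y":0,"z":-25,"ax":0,"ay":0,"az":0,"hand":80},{"x":0,"y":0,"z":-30,"ax":0,"ay":0,"az":0,"hand":80},{"x":0,"y":0,"z":-30,"ax":0,"ay":0,"az":0,"hand":80},{"x":-15,"y":0,"z":-20,"ax":0,"ay":0,"az":0,"hand":80},{"x":-20,"y":0,"z":0,"ax":0,"ay":0,"az":0,"hand":80},{"x":0,"y":0,"z":0,"ax":0,"ay":0,"az":0,"hand":80},{"x":0,"y":0,"z":0,"ax":0,"ay":0,"az":0,"hand":80}]' && python3 look.py w6 0.018 && python3 -c "
import cv2;i=cv2.imread('pics/w6.png');cv2.imwrite('pics/w6c.png',cv2.resize(i[20:260,200:460],None,fx=2.4,fy=2.4,interpolation=cv2.INTER_CUBIC))"
```

```text
t: 14.82
ee_pos: [0.4623, 0.175, 0.0399]
orientation: [[0.128, -0.992, -0.0], [-0.992, -0.128, -0.0], [0.0, 0.0, -1.0]]
ft_force: [-0.4, -0.1, -3.4]
width: 0.0354
t: 16.23
ee_pos: [0.4579, 0.2104, 0.1658]
orientation: [[0.129, -0.992, 0.0], [-0.992, -0.129, 0.001], [-0.001, -0.001, -1.0]]
ft_force: [-0.5, -0.2, -0.7]
width: 0.0803
tcp [0.4579 0.2104 0.1658] xangle -82.60298540823584 tilt [0.00045916 0.00073312] f [-0.5 -0.2 -0.7] w 0.08027130790553806
mandrel_grip 0.57 [317. 160.] [0.4624 0.177  0.049 ]
cup_plate 0.6 [317. 153.] [0.4629 0.175  0.018 ]
window 0.81 [374. 153.] [0.4101 0.1682 0.018 ]
```

View pics/w6c.png

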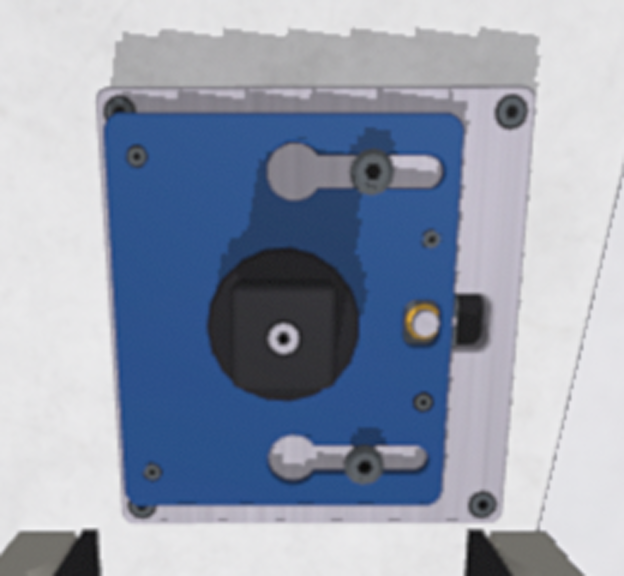

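The plunger pin shows inside the index hole at (425,323) in the crop, against the hole's −x edge. Both heads are over the slots, at (372,172) and (365,467), and the plate lies flat and square on the base. Handing in.

```bash
python3 -c "
from h import *
im=eyes.get_image('top')
for r in models.masks_of('top','cup_28')[:3]: print(r['conf'],atz(im,r['point'],.047))
print(bot.close_job())"
```

```text
0.98 [0.65436407 0.32205364 0.047     ]
0.95 [0.66209866 0.2296112  0.047     ]
0.86 [0.68598189 0.14317277 0.047     ]
the job is handed in; nothing more can be done
None
```

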